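Find the jar with the metal blank by its weight and present it

TASK

One of the two identical closed jars on the wooden stand holds a metal milling blank, the other only a light acrylic one. Lift the left jar (left as seen from the robot) clear of its ring to feel its weight and put it back upright in the same ring, then do the same with the right jar, leaving the other things about the table undisturbed. Then finish holding the heavier jar in the gripper, still and upright, about 12 cm above the middle of the white enamel instrument tray, with the lighter jar let go and standing in its own ring (the right jar need not be put back first if it proves the heavier); the program ends while holding the jar.

Things in the scene. Friction and masses are not known exactly. Their poses are not given: they have to be found in the camera images.
- stand: Fixed wooden stand, 110 mm (x) by 230 mm (y) by 12 mm thick, with two steel rings on top, one jar standing loosely in each. Origin at the centre of its underside on the table, z up. Its own y axis points to the left ring, at any yaw within 0.35 rad of the robot's y axis.
- nest_left (a point): Centre of the left ring, on the stand's upper face (12 mm above the table), 60 mm along the stand's +y. Ring: 66 mm inside, 76 mm outside diameter, 10 mm tall (its top is 22 mm above the table).
- nest_right (a point): Centre of the right ring, 60 mm along the stand's -y; same sizes as the left.
- jar_left: closed round jar, plain aluminium with a grey plastic lid flush with its wall: 56 mm diameter, 60 mm tall, straight-sided and rigid. Origin at the centre of its underside, z up its axis. Starts in the left ring with its underside 12 mm above the table. The two jars look alike; the heavier weighs about 0.45 to 0.6 kg, the lighter 0.13 to 0.15 kg, and either may be the heavier. The blank inside stands loose with about 1 mm of play at the side.
- jar_right: closed round jar, plain aluminium with a grey plastic lid flush with its wall: 56 mm diameter, 60 mm tall, straight-sided and rigid. Origin at the centre of its underside, z up its axis. Starts in the right ring; alike in everything but its weight.
- tray: Fixed shallow white enamel instrument tray, 150 mm (x) by 190 mm (y), rim 14 mm tall, floor and walls 4 mm thick. Origin at the centre of its underside on the table. A mouth mirror lies in it along one short side, on its -y side.
- tray_middle (a point): Middle of the tray's inner floor, 4 mm above the table.
- cast: Bystander: white dental cast, 45 by 58 by 26 mm. Origin at the centre of its underside.
- bottle: Bystander: amber glass bottle, 52 mm diameter, 130 mm tall. Origin at the centre of its underside.
- pot: Bystander: white ceramic pot with a steel lid, 66 mm diameter, 75 mm tall. Origin at the centre of its underside.
- bowl: Bystander: dark rubber mixing bowl, 110 mm diameter, 50 mm tall. Origin at the centre of its underside.
- spatula: Bystander: mixing spatula 190 mm long, lying flat. Origin on its underside.
- mirror: Bystander: mouth mirror 135 mm long, 8 mm thick, lying in the tray near its edge. Origin on its underside.
- roll_can: Bystander: plain steel can, 72 mm diameter, 85 mm tall. Origin at the centre of its underside.
Mind the look-alikes: they are no part of the job. Leave any blue or yellow look-alike of the jar_right alone. Several things have the shape of the tray; the one meant has the colours described above.

How it is judged:
On the way, in this order (a step that is already met when the one before it is completed fails the run):
1. the left jar is held lifted at least 15 mm off the stand while the right one stands in its ring (z of jar_left in the frame of stand above 0.027 m and contact force between jar_left and the fingers above 2 N and contact force between jar_left and stand below 0.05 N and z of jar_right in the frame of stand below 0.0155 m and horizontal distance between jar_right and nest_right below 0.009 m and angle between jar_right's own z axis and vertical below 0.07 rad and contact force between jar_right and stand above 0.5 N and contact force between jar_right and the fingers below 0.1 N), for 0.2 s.
2. the left jar stands back in its ring, let go, and the right jar is held lifted at least 15 mm off the stand (z of jar_right in the frame of stand above 0.027 m and contact force between jar_right and the fingers above 2 N and contact force between jar_right and stand below 0.05 N and z of jar_left in the frame of stand below 0.0155 m and horizontal distance between jar_left and nest_left below 0.009 m and angle between jar_left's own z axis and vertical below 0.07 rad and contact force between jar_left and stand above 0.5 N and contact force between jar_left and the fingers below 0.1 N), for 0.2 s.
At the end, for the whole second after the job is handed in: The heavier jar is in the fingers, still, touching nothing else, underside 60-200 mm above the table, within 50 mm of the tray's middle and 0.2 rad of upright; the lighter (bears on the stand with under 3 N) stands upright, let go, within 9 mm of its own ring's centre (((height (world z) of jar_left between 0.06 and 0.2 m and horizontal distance between jar_left and tray_middle below 0.05 m and angle between jar_left's own z axis and vertical below 0.2 rad and contact force between jar_left and the fingers above 2 N and contact force between jar_left and tray below 0.05 N and contact force between jar_left and stand below 0.05 N and contact force between jar_left and mirror below 0.05 N and linear speed of jar_left below 0.03 m/s and (z of jar_right in the frame of stand below 0.0155 m and horizontal distance between jar_right and nest_right below 0.009 m and angle between jar_right's own z axis and vertical below 0.07 rad and contact force between jar_right and stand above 0.5 N and contact force between jar_right and the fingers below 0.1 N) and contact force between jar_right and stand below 3 N and linear speed of jar_right below 0.02 m/s) or (height (world z) of jar_right between 0.06 and 0.2 m and horizontal distance between jar_right and tray_middle below 0.05 m and angle between jar_right's own z axis and vertical below 0.2 rad and contact force between jar_right and the fingers above 2 N and contact force between jar_right and tray below 0.05 N and contact force between jar_right and stand below 0.05 N and contact force between jar_right and mirror below 0.05 N and linear speed of jar_right below 0.03 m/s and (z of jar_left in the frame of stand below 0.0155 m and horizontal distance between jar_left and nest_left below 0.009 m and angle between jar_left's own z axis and vertical below 0.07 rad and contact force between jar_left and stand above 0.5 N and contact force between jar_left and the fingers below 0.1 N) and contact force between jar_left and stand below 3 N and linear speed of jar_left below 0.02 m/s))); the arm keeps its last pose, push and grip.
It fails at once if a jar is tipped by more than 0.5 rad (angle between any of jar_left, jar_right's own z axis and vertical above 0.5 rad).
It fails at once if a bystander is moved by more than 30 mm (distance of any of cast, bottle, pot, bowl, spatula, mirror, roll_can from where it was at the start of the episode above 0.03 m).
It also fails if it takes over 67 s, if anything falls off the work surface, if the arm or the gripper's body presses on something with over 40 N, if the wrist force passes 120 N, or if a joint passes its speed limit or range.

ROBOT

A 6-joint arm with a two-finger parallel gripper is mounted at the origin on the work surface. World frame = base frame: x ahead of the robot, y to its left, z up, the work surface at z = 0. Lengths are in m, angles in rad, forces in N, time in s.
With the tool pointing down it reaches from about 0.25 to 0.8 m from the base axis. Payload 8.5 kg.
Tool frame: the origin (TCP) lies at the very end of the fingers, on their centre line; the grasp point (between the pads) lies 19 mm behind it (tcp_to_grasp is the distance from the TCP to the grasp point, in m); z points along the fingers, x is the direction in which the jaws open and shut, and the axes are right-handed (so a half turn about z gives the same grasp; the last joint's range is limited). The gripper opens to 85 mm and grips with 20 to 120 N. Pads are 22 mm wide; open, the fingers measure 114 mm over their backs; the gripper's body (76 mm by 85 mm) begins 54 mm behind the grasp point. The pads swing forward as they close: fully open they stand 13 mm farther back than shut.
Start: joints at [-1.159, 0.238, -0.013, 1.319, 0, 1.571], TCP at [0.21, -0.481, 0.231] pointing down, gripper open.
Joint ranges: [-2.66, 2.66], [-1.03, 1.9], [-1.14, 1.46], [-1.82, 2.27], [-1.45, 1.34], [-3.14, 3.14]. Speed limits (rad/s): [2.22, 2.22, 2.79, 3.14, 3.14, 3.14].

INTERFACE

Orientations are given as a unit quaternion [w, x, y, z].
In Python, from bench import read_state, read_camera, hand_in, tcp_to_grasp gives the robot as it stands. The module is installed in compiled form; this text tells all that it offers.
- The arm moves only by the tool move_arm, never from a script. Its argument "motion" is a list of rows, each a list of 7 numbers: the shift along the tool's x, y, z in m, then the turn, a rotation vector about the tool's x, y, z in rad, then the closure, from -1 (fully open) to 1 (shut). In form: [[dx, dy, dz, rx, ry, rz, gripper], ...]. A call has exactly 8 rows; each row is the pose to reach, as a shift and turn from the pose commanded when the call began, along the tool's axes at that moment; what a row does not reach only later rows make up. A row lasts 1/12 s, in which the tool goes at most 41.7 mm and 7.16 degrees, less where a joint would pass 70% of its speed; a pose out of reach is approached as far as the arm can. A call with a gripper value outside its range is refused whole. The fingers move at their own pace and stop on an object; the grip force is fixed at half the most. Time passes only in rows, so rows that repeat a pose let the fingers close, or fill a call up. It gives the time, the measured TCP pose, the force and the opening at its end, in the units of the state.
- read_state(): the state, without advancing time (a new reading comes with each control period).
- read_camera(name): name is "scene" or "top"; returns a dict with "color" (420x560x3 uint8, blue, green, red), "z_map" (420x560 float32, m along the optical axis (not along the pixel's ray), 0 where there is no reading), "fx", "fy", "cx", "cy" (pixels), "world_to_cam" (4x4, takes a point from world to camera coordinates). Camera axes: x right, y up, looking along -z (the intrinsics and any distortion apply to the point x, -y, -z); pixel columns grow to the right and rows downward; lengths in m; the calibration is good to about 2 mm. A picture is of the moment at which its call begins.
- hand_in(): hands the job in, once; it reports no verdict.
The state is a dict: "time": time; "joint_pos": joint angles; "dq": joint speeds; "joint_efforts": joint torques, N m; "position": TCP position; "tcp_rot": TCP orientation; "force": force on the tool from outside, world axes, zero at the start; "torque": the same for the moment, N m; "gripper_width": finger opening in m.
Only numpy, scipy, OpenCV 4.12 (cv2) and the standard library are available. Lean on these libraries where they do the work, as an engineer would, in place of code of your own. Each camera call takes 0.05 s, during which the arm holds its last target.

## Working session

There is one attempt and no reset: what is moved stays moved. The work goes in short steps, Python scripts to look and compute and a tool call to move; the robot and the scene stay as the last step left them, time stands still between calls to the robot, and variables do not carry over. Pictures are saved under pics/ and viewed, and the job is handed in when it is done.

Besides the shell and the picture viewer there is one more tool, called after "Emit:" in YAML: its name, and indented under it one key for each argument. move_arm: Moves the arm, as the interface text tells. Its arguments: {"type":"object","properties":{"motion":{"type":"array","items":{"type":"array","items":{"type":"number"}}}},"required":["motion"]}

```bash
mkdir -p pics; python3 - <<'E'
from bench import *
import cv2,numpy as np
s=read_state(); print({k:np.round(v,3).tolist() for k,v in s.items()}, tcp_to_grasp)
for n in("scene","top"):
    c=read_camera(n); cv2.imwrite(f"pics/{n}0.png",c["color"]); np.savez(f"{n}0.npz",**c)
    print(n,c["fx"],c["fy"],c["cx"],c["cy"],np.round(c["world_to_cam"],4).tolist(),[k for k in c])
E
```

```text
{'time': 0.0, 'joint_pos': [-1.159, 0.239, -0.014, 1.319, -0.0, 1.571], 'dq': [-0.002, 0.0, -0.0, -0.002, -0.0, 0.001], 'joint_efforts': [0.001, -53.878, 34.643, 0.019, 0.0, -0.0], 'position': [0.21, -0.481, 0.231], 'tcp_rot': [-0.0, 0.837, -0.548, -0.001], 'force': [0.112, -0.395, 0.727], 'torque': [0.012, -0.009, 0.014], 'gripper_width': 0.086} 0.0187
scene 479.6578681694972 479.6578681694972 275.84075450055747 205.63263007488885 [[0.7228, 0.691, -0.0014, -0.3881], [-0.5364, 0.5624, 0.6293, 0.2617], [0.4356, -0.4541, 0.7772, -1.4916], [0.0, 0.0, 0.0, 1.0]] ['color', 'z_map', 'fx', 'fy', 'cx', 'cy', 'world_to_cam']
top 514.0131969832211 514.0131969832211 276.1292516659418 202.83817350596877 [[0.0052, -1.0, 0.0061, -0.0191], [0.988, 0.0061, 0.1546, -0.503], [-0.1546, 0.0052, 0.988, -1.3753], [0.0, 0.0, 0.0, 1.0]] ['color', 'z_map', 'fx', 'fy', 'cx', 'cy', 'world_to_cam']
```

```bash
ls
```

```text
pics
scene0.npz
top0.npz
```

View pics/scene0.png

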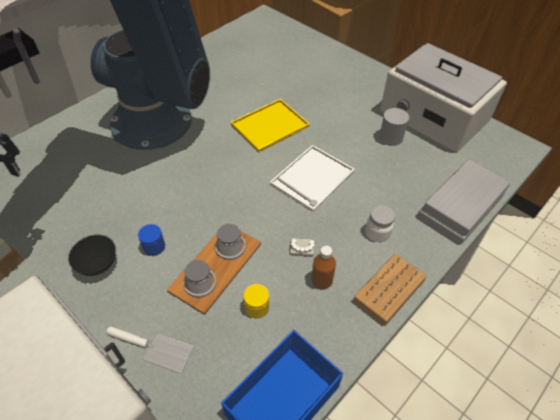

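View pics/top0.png

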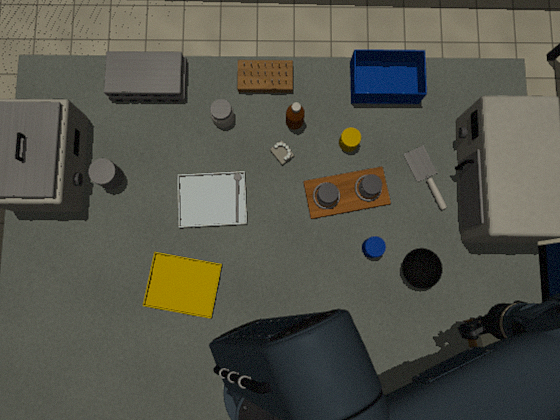

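Scene picture: the stand is at (215,268) with the left jar at (230,240) and the right jar at (198,276). In the top picture they are at (327,196) and (369,187).

Possible mix-ups in the top picture:
- **Jars:** blue look-alike (374,247), yellow look-alike (350,139), steel can (103,172) and pot (221,113). I choose the two grey-lidded ones on the wooden stand.
- **Trays:** yellow (183,284) and blue box (388,77). I choose the white one with the mirror at (212,199).

```bash
cat > h.py <<'E'
import numpy as np,cv2
def load(n): return dict(np.load(n))
def ray(c,uv,z):
    W=np.array(c["world_to_cam"]);R=W[:3,:3];t=W[:3,3];o=-R.T@t
    uv=np.atleast_2d(uv).astype(float)
    d=np.c_[(uv[:,0]-c["cx"])/c["fx"],-(uv[:,1]-c["cy"])/c["fy"],-np.ones(len(uv))]@R
    return o+d*((z-o[2])/d[:,2])[:,None]
def cloud(c):
    W=np.array(c["world_to_cam"]);R=W[:3,:3];t=W[:3,3]
    v,u=np.mgrid[0:420,0:560];Z=c["z_map"]
    P=np.stack([(u-c["cx"])/c["fx"]*Z,-(v-c["cy"])/c["fy"]*Z,-Z],-1)
    return (P-t)@R
E
python3 - <<'E'
from h import *
for n in("top","scene"):
    c=load(n+"0.npz");P=cloud(c);im=c["color"];hsv=cv2.cvtColor(im,cv2.COLOR_BGR2HSV)
    ok=c["z_map"]>0
    box=(255,145,430,235) if n=="top" else (150,200,290,320)
    m=np.zeros((420,560),bool);m[box[1]:box[3],box[0]:box[2]]=1
    # lids by height, grey
    lid=m&ok&(abs(P[...,2]-.072)<.005)&(hsv[...,1]<60)
    nl,lab,st,ce=cv2.connectedComponentsWithStats(lid.astype(np.uint8))
    for i in range(1,nl):
        if st[i,4]>60:
            ct=max(cv2.findContours((lab==i).astype(np.uint8),0,1)[0],key=cv2.contourArea)
            q=ray(c,ct[:,0,:],.072)[:,:2]; (cx,cy),r=cv2.minEnclosingCircle(q.astype(np.float32))
            print(n,"lid",ce[i].round(1),st[i],"cent",ray(c,ce[i],.072)[0].round(4),"mec",round(cx,4),round(cy,4),round(r,4),"zmed",np.median(P[lab==i][:,2]).round(4))
    # wood
    w=m&(hsv[...,0]<20)&(hsv[...,1]>110)
    w=cv2.morphologyEx(w.astype(np.uint8),cv2.MORPH_OPEN,np.ones((3,3)))
    nl,lab,st,ce=cv2.connectedComponentsWithStats(w);i=1+np.argmax(st[1:,4])
    ct=max(cv2.findContours((lab==i).astype(np.uint8),0,1)[0],key=cv2.contourArea)
    q=ray(c,cv2.convexHull(ct)[:,0,:],.012)[:,:2]
    print(n,"wood",cv2.minAreaRect(q.astype(np.float32)))
    # white tray
    bx=(165,160,260,240) if n=="top" else (260,140,365,215)
    m=np.zeros((420,560),bool);m[bx[1]:bx[3],bx[0]:bx[2]]=1
    w=(m&(hsv[...,1]<45)&(hsv[...,2]>150)).astype(np.uint8)
    ct=np.concatenate(cv2.findContours(w,0,1)[0])
    q=ray(c,cv2.convexHull(ct)[:,0,:],.014)[:,:2]
    print(n,"tray",cv2.minAreaRect(q.astype(np.float32)))
    # tall things near
    if n=="top":
        for nm,(u,v) in dict(bottle=(295,110),yellow=(350,137),blue=(374,245),cast=(282,152),pot=(221,108),can=(103,170)).items(): print(nm,P[v,u].round(3))
    cv2.imwrite(f"pics/{n}crop.png",cv2.resize(im[box[1]-20:box[3]+20,box[0]-110:box[2]+10],None,fx=2.6,fy=2.6,interpolation=cv2.INTER_CUBIC))
E
```

```text
top lid [371.4 183.9] [362 175  20  19 280] cent [ 0.5513 -0.2737  0.072 ] mec 0.5518 -0.2734 0.0272 zmed 0.0721
top lid [327.8 192.4] [318 183  21  20 293] cent [ 0.5273 -0.1554  0.072 ] mec 0.5273 -0.1557 0.0281 zmed 0.0721
top wood ((0.5392330884933472, -0.21444278955459595), (0.11107635498046875, 0.22999684512615204), 11.035802841186523)
top tray ((0.5187077522277832, 0.1649538278579712), (0.14814910292625427, 0.18592099845409393), 3.3739686012268066)
bottle [ 0.739 -0.065  0.127]
yellow [ 0.686 -0.22   0.058]
blue [ 0.387 -0.278  0.063]
cast [ 0.653 -0.032  0.016]
pot [0.76  0.137 0.079]
can [0.582 0.448 0.087]
scene lid [228.1 233.1] [217 224  23  20 363] cent [ 0.5299 -0.1559  0.072 ] mec 0.5294 -0.1565 0.0292 zmed 0.0717
scene lid [196.3 270.6] [184 260  25  22 417] cent [ 0.5543 -0.2748  0.072 ] mec 0.554 -0.274 0.0293 zmed 0.072
scene wood ((0.5423102378845215, -0.2151504009962082), (0.11069203913211823, 0.22950226068496704), 11.045292854309082)
scene tray ((0.5223097205162048, 0.17047719657421112), (0.30629047751426697, 0.27757516503334045), 43.64820098876953)
```

Choice checked by crop before reaching.

View pics/topcrop.png

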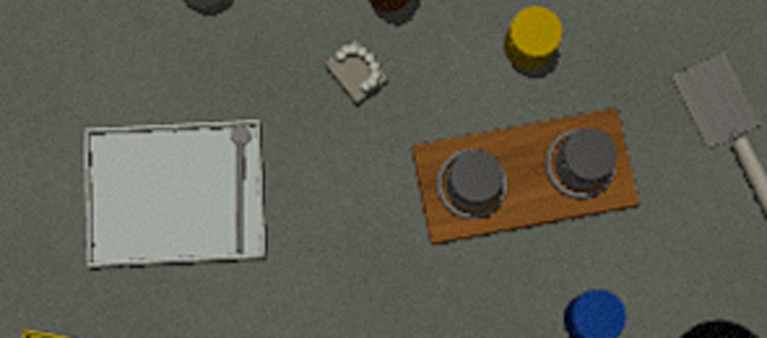

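Emit:
move_arm:
  motion:
    - [-0.005,-0.012,0,0,0,-0.04,-1]
    - [-0.015,-0.037,0,0,0,-0.11,-1]
    - [-0.026,-0.065,0,0,0,-0.19,-1]
    - [-0.037,-0.093,0,0,0,-0.27,-1]
    - [-0.048,-0.121,0,0,0,-0.35,-1]
    - [-0.06,-0.149,0,0,0,-0.43,-1]
    - [-0.073,-0.18,0,0,0,-0.51,-1]
    - [-0.085,-0.21,0,0,0,-0.58,-1]

```text
time: 0.77
position: [0.3694, -0.3171, 0.2312]
tcp_rot: [-0.0, 0.959, -0.283, -0.0]
force: [1.0, -0.9, 0.5]
gripper_width: 0.0854
```

The crop shows the two grey-lidded jars in their rings at (475,180) and (588,158), and the white tray with the mirror on its -y side at (240,190). The choice holds.

Emit:
move_arm:
  motion:
    - [0.007,-0.031,0,0,0,-0.08,-1]
    - [0.013,-0.062,0,0,0,-0.16,-1]
    - [0.02,-0.093,0.01,0,0,-0.24,-1]
    - [0.026,-0.124,0.02,0,0,-0.32,-1]
    - [0.033,-0.155,0.035,0,0,-0.4,-1]
    - [0.039,-0.185,0.05,0,0,-0.47,-1]
    - [0.044,-0.209,0.07,0,0,-0.54,-1]
    - [0.047,-0.222,0.08,0,0,-0.574,-1]

```text
time: 1.43
position: [0.5301, -0.156, 0.1491]
tcp_rot: [-0.001, 1.0, 0.001, -0.001]
force: [-1.2, -0.3, -0.3]
gripper_width: 0.0858
```

```bash
python3 - <<'E'
from bench import *
s=read_state();print(s["position"],s["tcp_rot"],s["force"],s["joint_pos"])
E
```

```text
[ 0.53010765 -0.15604332  0.14907192] [-6.48185056e-04  9.99998705e-01  1.15061666e-03 -9.19783354e-04] [-1.21446509 -0.2925654  -0.28831859] [-2.86676146e-01  3.25627477e-01 -1.05208118e-01  1.14209262e+00
  7.20844937e-04  1.28181818e+00]
```

Emit:
move_arm:
  motion:
    - [0,0,0.015,0,0,0,-1]
    - [-0.001,0,0.035,0,0,0,-1]
    - [-0.001,0,0.055,0,0,0,-1]
    - [-0.001,0,0.075,0,0,0,-1]
    - [-0.001,0,0.093,0,0,0,-1]
    - [-0.001,0,0.107,0,0,0,-1]
    - [-0.001,0,0.116,0,0,0,-1]
    - [-0.001,0,0.119,0,0,0,-1]

```text
time: 2.1
position: [0.5273, -0.1587, 0.031]
tcp_rot: [-0.0, 1.0, -0.002, -0.001]
force: [-0.5, 0.4, 1.0]
gripper_width: 0.0857
```

```bash
python3 - <<'E'
from bench import *
import cv2
c=read_camera("scene");cv2.imwrite("pics/s1.png",cv2.resize(c["color"][130:340,120:340],None,fx=2.7,fy=2.7))
E
```

```text
(no output)
```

View pics/s1.png

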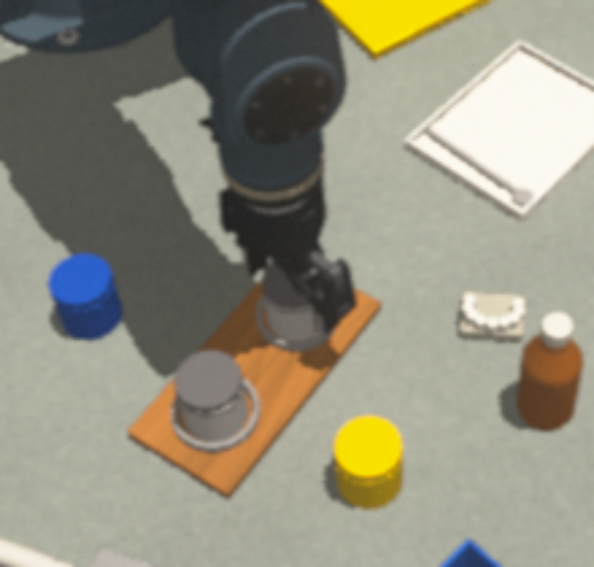

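The picture shows the fingers straddling the left jar at about (300,295), with the right jar untouched. Settle, then close.

Emit:
move_arm:
  motion:
    - [0,0,0,0,0,0,-1]
    - [0,0,0,0,0,0,-0.6]
    - [0,0,0,0,0,0,-0.2]
    - [0,0,0,0,0,0,1]
    - [0,0,0,0,0,0,1]
    - [0,0,0,0,0,0,1]
    - [0,0,0,0,0,0,1]
    - [0,0,0,0,0,0,1]

```text
time: 2.82
position: [0.5289, -0.1592, 0.0335]
tcp_rot: [0.0, 1.0, -0.002, 0.001]
force: [-1.1, -0.6, 6.7]
gripper_width: 0.0548
```

```bash
python3 - <<'E'
from bench import *
s=read_state();print(s)
E
```

```text
{'time': 2.8167, 'joint_pos': array([-2.92378473e-01,  4.21337631e-01, -2.85555654e-01,  8.62189630e-01,
        7.02124511e-05,  1.28336481e+00]), 'dq': array([ 1.19110643e-03,  1.46812954e-03,  8.64361112e-04, -1.48299207e-04,
        3.98290563e-04, -6.59677418e-05]), 'joint_efforts': array([ 4.74368790e-04, -5.79688883e+01,  2.70606977e+01, -7.35639129e-01,
        2.12935021e-02,  3.99481610e-02]), 'position': array([ 0.52892993, -0.15918801,  0.03352783]), 'tcp_rot': array([ 2.11257584e-04,  9.99996573e-01, -2.47344371e-03,  8.30991572e-04]), 'force': array([-1.0556487 , -0.61362927,  6.72095581]), 'torque': array([0.20515407, 0.38560558, 0.08107538]), 'gripper_width': 0.054792798130256115}
```

Emit:
move_arm:
  motion:
    - [0,0,-0.003,0,0,0,1]
    - [0,0,-0.008,0,0,0,1]
    - [0,0,-0.015,0,0,0,1]
    - [0,0,-0.023,0,0,0,1]
    - [0,0,-0.031,0,0,0,1]
    - [0,0,-0.038,0,0,0,1]
    - [0,0,-0.043,0,0,0,1]
    - [0,0,-0.045,0,0,0,1]

```text
time: 3.48
position: [0.5289, -0.1592, 0.0785]
tcp_rot: [0.0, 1.0, -0.002, 0.001]
force: [-0.5, -0.1, -1.3]
gripper_width: 0.0544
```

Emit:
move_arm:
  motion:
    - [0,0,0,0,0,0,1]
    - [0,0,0,0,0,0,1]
    - [0,0,0,0,0,0,1]
    - [0,0,0,0,0,0,1]
    - [0,0,0,0,0,0,1]
    - [0,0,0,0,0,0,1]
    - [0,0,0,0,0,0,1]
    - [0,0,0,0,0,0,1]

```text
time: 4.15
position: [0.5283, -0.159, 0.0772]
tcp_rot: [-0.0, 1.0, -0.002, -0.0]
force: [-0.1, -0.8, -0.5]
gripper_width: 0.0553
```

```bash
python3 - <<'E'
from bench import *
import cv2,numpy as np
F=[]
for n in("scene","top","scene","top","scene","top"):
    c=read_camera(n);s=read_state();F.append(s["force"]);
    cv2.imwrite("pics/l_%s.png"%n,cv2.resize(c["color"][130:340,120:400],None,fx=2.6,fy=2.6))
print(s); print(np.round(F,2))
E
```

```text
{'time': 4.45, 'joint_pos': array([-2.92373836e-01,  3.78111052e-01, -2.25077820e-01,  9.67636254e-01,
        9.92452722e-05,  1.28340472e+00]), 'dq': array([ 9.12423716e-05, -5.29848857e-04, -2.04629152e-03, -7.29715975e-04,
        1.85897222e-05, -1.29842869e-03]), 'joint_efforts': array([-8.12854705e-04, -6.10024238e+01,  3.07153916e+01,  4.37332128e-03,
        6.08557035e-03,  1.51745922e-05]), 'position': array([ 0.52835556, -0.15900315,  0.07730305]), 'tcp_rot': array([-5.16683763e-05,  9.99996896e-01, -2.49111400e-03,  3.84825689e-07]), 'force': array([-0.48149795, -0.30968945, -1.29327651]), 'torque': array([-0.01106209,  0.00335763,  0.00192167]), 'gripper_width': 0.054904278853418274}
[[ 0.17  0.8  -1.46]
 [ 0.37 -0.05 -1.17]
 [-0.58  0.55 -0.63]
 [ 0.57 -0.35 -1.61]
 [ 0.09 -0.31 -1.71]
 [-0.48 -0.31 -1.29]]
```

View pics/l_scene.png

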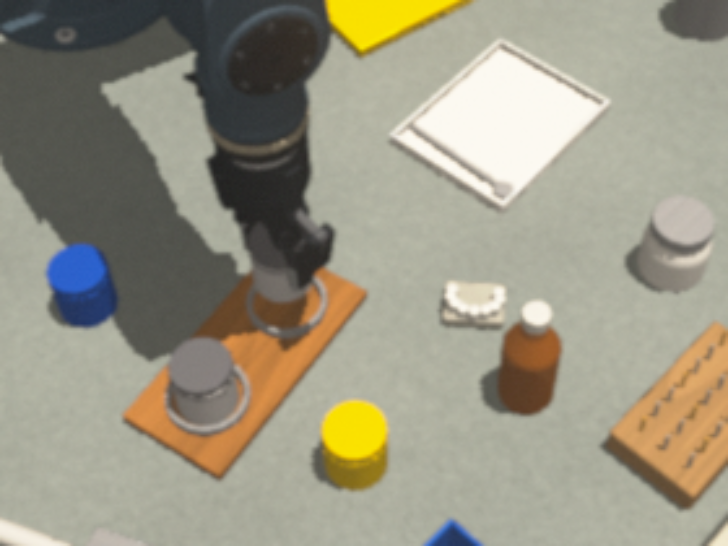

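The left jar is lifted clear and upright at (285,265), ring empty below it, right jar still standing. It weighs about 1.3 N, so about 0.13 kg: light. I'll lower it back.

Emit:
move_arm:
  motion:
    - [0,0,0.004,0,0,0,1]
    - [0,0,0.01,0,0,0,1]
    - [0,0,0.017,0,0,0,1]
    - [0,0,0.024,0,0,0,1]
    - [0,0,0.031,0,0,0,1]
    - [0,0,0.037,0,0,0,1]
    - [0,0,0.041,0,0,0,1]
    - [0,0,0.042,0,0,0,1]

```text
time: 5.12
position: [0.5278, -0.1588, 0.0343]
tcp_rot: [-0.0, 1.0, -0.002, -0.001]
force: [-0.1, 0.6, -1.2]
gripper_width: 0.0555
```

Emit:
move_arm:
  motion:
    - [0,0,0.001,0,0,0,1]
    - [0,0,0.002,0,0,0,1]
    - [0,0,0.0025,0,0,0,1]
    - [0,0,0.003,0,0,0,1]
    - [0,0,0.003,0,0,0,1]
    - [0,0,0.003,0,0,0,1]
    - [0,0,0.003,0,0,0,1]
    - [0,0,0.003,0,0,0,1]

```text
time: 5.78
position: [0.5285, -0.159, 0.0336]
tcp_rot: [0.0, 1.0, -0.002, 0.0]
force: [-3.7, 1.1, 9.1]
gripper_width: 0.055
```

```bash
python3 - <<'E'
from bench import *
import cv2,numpy as np
c=read_camera("scene");s=read_state();print(s["position"],s["force"],s["torque"])
cv2.imwrite("pics/p1.png",cv2.resize(c["color"][130:340,120:400],None,fx=2.6,fy=2.6))
E
```

```text
[ 0.52845161 -0.15902666  0.03354693] [-3.64505693  1.4118583  10.62031978] [0.30610263 0.85533982 0.02658782]
```

View pics/p1.png

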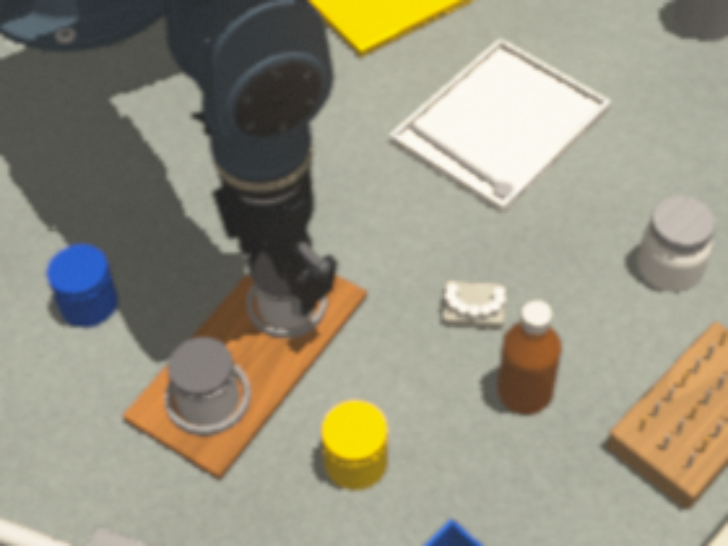

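The jar is down inside its ring at (287,305), and the TCP height of 0.0336 m matches the one at the grasp, so it is seated. Release.

Emit:
move_arm:
  motion:
    - [0,0,-0.0025,0,0,0,1]
    - [0,0,-0.0025,0,0,0,0.2]
    - [0,0,-0.0025,0,0,0,0]
    - [0,0,-0.0025,0,0,0,-0.5]
    - [0,0,-0.0025,0,0,0,-1]
    - [0,0,-0.0025,0,0,0,-1]
    - [0,0,-0.0025,0,0,0,-1]
    - [0,0,-0.0025,0,0,0,-1]

```text
time: 6.5
position: [0.5284, -0.159, 0.0348]
tcp_rot: [-0.0, 1.0, -0.003, -0.0]
force: [-0.6, -0.7, 0.5]
gripper_width: 0.0855
```

Emit:
move_arm:
  motion:
    - [0,0,0,0,0,0,-1]
    - [0,0,-0.008,0,0,0,-1]
    - [0,0,-0.023,0,0,0,-1]
    - [0,0,-0.041,0,0,0,-1]
    - [0,0,-0.061,0,0,0,-1]
    - [0,0,-0.081,0,0,0,-1]
    - [0,0,-0.096,0,0,0,-1]
    - [0,0,-0.1,0,0,0,-1]

```text
time: 7.17
position: [0.5296, -0.1594, 0.1379]
tcp_rot: [0.001, 1.0, -0.002, 0.002]
force: [-0.4, 0.1, 1.0]
gripper_width: 0.0852
```

```bash
python3 - <<'E'
from bench import *
import cv2,numpy as np
c=read_camera("scene");s=read_state();print(s["position"],s["force"],s["gripper_width"])
cv2.imwrite("pics/p2.png",cv2.resize(c["color"][130:340,120:400],None,fx=2.6,fy=2.6))
E
```

```text
[ 0.52948211 -0.15935764  0.13723252] [-0.49134113 -0.48796998 -0.12217377] 0.08542083361932148
```

View pics/p2.png

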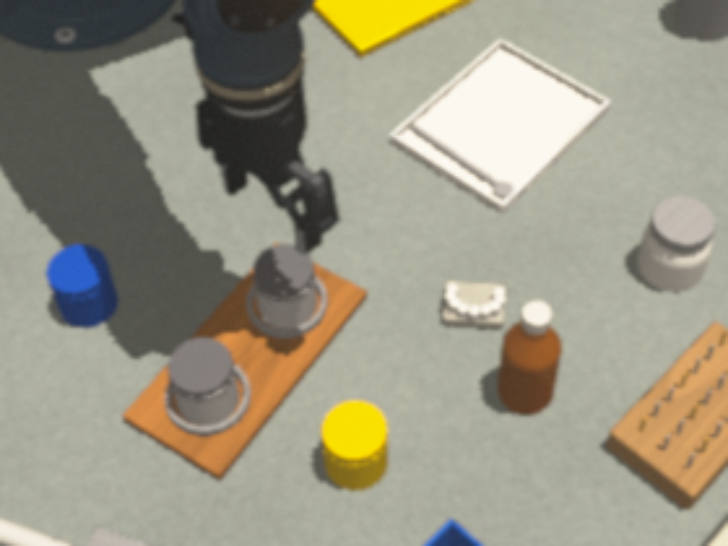

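The left jar stands upright in its ring at (287,285) with the gripper clear. Go to the right jar.

Emit:
move_arm:
  motion:
    - [0.002,0.01,0,0,0,0,-1]
    - [0.006,0.028,0,0,0,0,-1]
    - [0.011,0.05,0,0,0,0,-1]
    - [0.015,0.073,0,0,0,0,-1]
    - [0.019,0.095,0,0,0,0,-1]
    - [0.022,0.109,0,0,0,0,-1]
    - [0.0235,0.114,0,0,0,0,-1]
    - [0.0235,0.1145,0,0,0,0,-1]

```text
time: 7.88
position: [0.551, -0.2746, 0.1336]
tcp_rot: [-0.0, 1.0, -0.003, -0.001]
force: [-0.1, 0.3, -0.1]
gripper_width: 0.0852
```

Emit:
move_arm:
  motion:
    - [0,0,0.002,0,0,0,-1]
    - [0,0,0.015,0,0,0,-1]
    - [0,0,0.033,0,0,0,-1]
    - [0,0,0.053,0,0,0,-1]
    - [0,0,0.073,0,0,0,-1]
    - [0,0,0.09,0,0,0,-1]
    - [0,0,0.102,0,0,0,-1]
    - [0,0,0.105,0,0,0,-1]

```text
time: 8.55
position: [0.5498, -0.2716, 0.0276]
tcp_rot: [-0.001, 1.0, -0.002, -0.002]
force: [-0.4, 0.2, 0.1]
gripper_width: 0.0855
```

```bash
python3 - <<'E'
from bench import *
import cv2,numpy as np
c=read_camera("scene");s=read_state();print(s["position"],s["force"],s["tcp_rot"])
cv2.imwrite("pics/p3.png",cv2.resize(c["color"][130:340,120:400],None,fx=2.6,fy=2.6))
E
```

```text
[ 0.55012677 -0.27192619  0.02819319] [-1.55735715  0.57718957 -0.76628194] [-8.26281693e-04  9.99996896e-01 -1.88662812e-03 -1.40178820e-03]
```

View pics/p3.png

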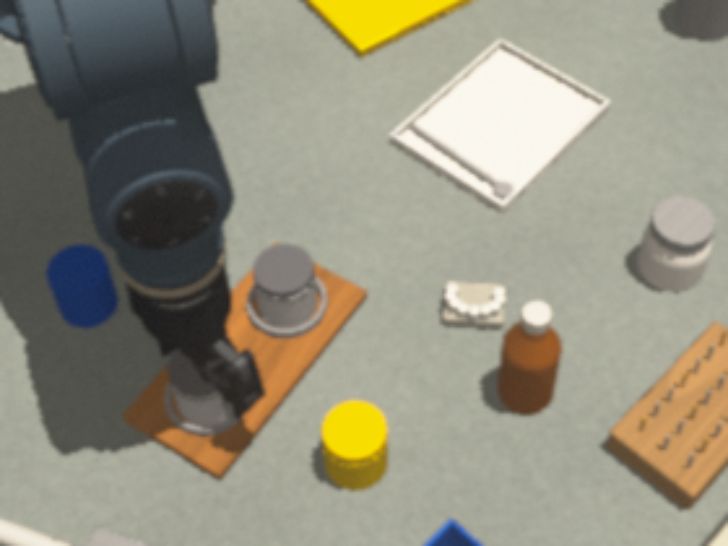

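The fingers straddle the right jar at (205,385). A small correction, then close.

Emit:
move_arm:
  motion:
    - [0.002,0.001,-0.004,0,0,0,-1]
    - [0.003,0.002,-0.005,0,0,0,-0.6]
    - [0.003,0.002,-0.005,0,0,0,-0.2]
    - [0.003,0.002,-0.005,0,0,0,1]
    - [0.003,0.002,-0.005,0,0,0,1]
    - [0.003,0.002,-0.005,0,0,0,1]
    - [0.003,0.002,-0.005,0,0,0,1]
    - [0.003,0.002,-0.005,0,0,0,1]

```text
time: 9.27
position: [0.5548, -0.276, 0.0365]
tcp_rot: [0.0, 1.0, -0.003, 0.001]
force: [-2.2, -0.4, 8.5]
gripper_width: 0.0549
```

Emit:
move_arm:
  motion:
    - [0,0,-0.003,0,0,0,1]
    - [0,0,-0.008,0,0,0,1]
    - [0,0,-0.015,0,0,0,1]
    - [0,0,-0.023,0,0,0,1]
    - [0,0,-0.031,0,0,0,1]
    - [0,0,-0.038,0,0,0,1]
    - [0,0,-0.043,0,0,0,1]
    - [0,0,-0.045,0,0,0,1]

```text
time: 9.93
position: [0.5548, -0.2759, 0.081]
tcp_rot: [0.0, 1.0, -0.003, 0.001]
force: [-0.3, -0.2, -4.5]
gripper_width: 0.0548
```

Emit:
move_arm:
  motion:
    - [0,0,0,0,0,0,1]
    - [0,0,0,0,0,0,1]
    - [0,0,0,0,0,0,1]
    - [0,0,0,0,0,0,1]
    - [0,0,0,0,0,0,1]
    - [0,0,0,0,0,0,1]
    - [0,0,0,0,0,0,1]
    - [0,0,0,0,0,0,1]

```text
time: 10.6
position: [0.5542, -0.2756, 0.0797]
tcp_rot: [-0.0, 1.0, -0.003, -0.0]
force: [-0.5, -0.5, -4.9]
gripper_width: 0.0548
```

```bash
python3 - <<'E'
from bench import *
import cv2,numpy as np
F=[]
for n in("scene","top","scene","top","scene","top"):
    c=read_camera(n);s=read_state();F.append(s["force"])
    cv2.imwrite("pics/r_%s.png"%n,cv2.resize(c["color"][130:340,120:400],None,fx=2.6,fy=2.6))
print(s["position"],s["tcp_rot"],s["torque"],s["joint_pos"]); print(np.round(F,2))
E
```

```text
[ 0.55425143 -0.27563915  0.0797831 ] [-4.40909835e-05  9.99996930e-01 -2.47715569e-03 -4.03113856e-05] [-0.01021032 -0.00715934 -0.01136242] [-4.61521100e-01  4.79384514e-01 -4.74394582e-02  1.04408370e+00
  4.33298211e-05  1.11422954e+00]
[[ 0.2   0.03 -5.09]
 [ 0.51 -0.06 -5.73]
 [-0.23 -0.07 -5.53]
 [ 0.25  0.26 -4.82]
 [ 0.37 -0.53 -4.45]
 [-0.54 -0.05 -4.69]]
```

View pics/r_scene.png

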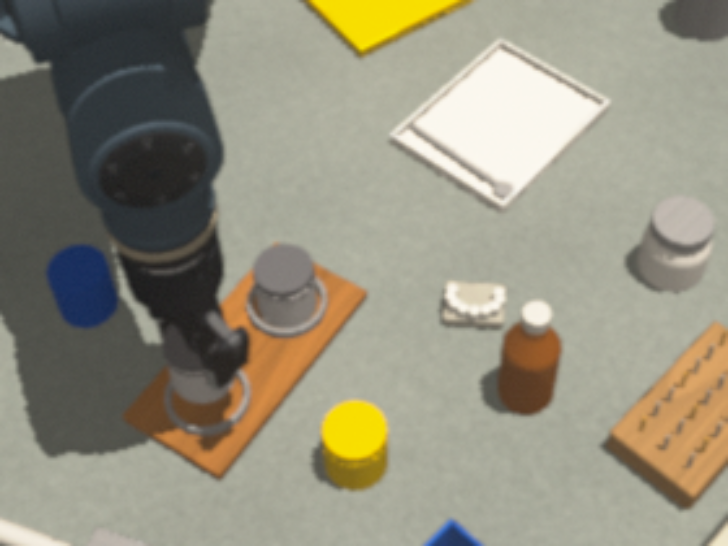

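The right jar is clear of its ring, upright at (205,365), and the left still stands. It weighs about 5 N, so the right jar is the heavier. I'll raise it and carry it to the white tray.

Emit:
move_arm:
  motion:
    - [0,0,-0.004,0,0,0,1]
    - [0,0,-0.014,0,0,0,1]
    - [0,0,-0.028,0,0,0,1]
    - [0,0,-0.042,0,0,0,1]
    - [0,0,-0.056,0,0,0,1]
    - [0,0,-0.067,0,0,0,1]
    - [0,0,-0.074,0,0,0,1]
    - [0,0,-0.076,0,0,0,1]

```text
time: 11.57
position: [0.555, -0.276, 0.1579]
tcp_rot: [0.001, 1.0, -0.003, 0.001]
force: [0.2, -1.1, -4.3]
gripper_width: 0.0551
```

Emit:
move_arm:
  motion:
    - [-0.001,-0.004,0,0,0,0,1]
    - [-0.003,-0.014,0,0,0,0,1]
    - [-0.004,-0.03,0,0,0,0,1]
    - [-0.006,-0.05,0,0,0,0,1]
    - [-0.008,-0.072,0,0,0,0,1]
    - [-0.01,-0.096,0,0,0,0,1]
    - [-0.012,-0.12,0,0,0,0,1]
    - [-0.014,-0.144,0,0,0,0,1]

```text
time: 12.23
position: [0.5398, -0.129, 0.1552]
tcp_rot: [-0.0, 1.0, -0.002, -0.001]
force: [0.6, -0.1, -4.2]
gripper_width: 0.0551
```

Emit:
move_arm:
  motion:
    - [-0.002,-0.024,0,0,0,0,1]
    - [-0.004,-0.048,0,0,0,0,1]
    - [-0.006,-0.072,0,0,0,0,1]
    - [-0.008,-0.096,0,0,0,0,1]
    - [-0.01,-0.12,0,0,0,0,1]
    - [-0.012,-0.144,0,0,0,0,1]
    - [-0.014,-0.168,0,0,0,0,1]
    - [-0.016,-0.19,0,0,0,0,1]

```text
time: 12.9
position: [0.5243, 0.061, 0.1553]
tcp_rot: [-0.0, 1.0, -0.002, -0.001]
force: [0.1, -0.4, -4.9]
gripper_width: 0.055
```

```bash
python3 - <<'E'
from bench import *
s=read_state();print(s["position"],s["force"],s["tcp_rot"],s["gripper_width"])
E
```

```text
[0.52425991 0.06097799 0.15525637] [ 0.0586775  -0.35560328 -4.88205915] [-2.17787705e-04  9.99997730e-01 -1.99834098e-03 -7.07236519e-04] 0.05495381388879878
```

Emit:
move_arm:
  motion:
    - [-0.001,-0.022,0,0,0,0,1]
    - [-0.002,-0.044,0,0,0,0,1]
    - [-0.003,-0.063,0.002,0,0,0,1]
    - [-0.004,-0.079,0.003,0,0,0,1]
    - [-0.005,-0.092,0.005,0,0,0,1]
    - [-0.005,-0.1,0.006,0,0,0,1]
    - [-0.005,-0.104,0.007,0,0,0,1]
    - [-0.005,-0.105,0.007,0,0,0,1]

```text
time: 13.57
position: [0.521, 0.1641, 0.1484]
tcp_rot: [0.0, 1.0, -0.002, -0.0]
force: [0.0, -0.6, -5.2]
gripper_width: 0.0551
```

Emit:
move_arm:
  motion:
    - [0,0,0,0,0,0,1]
    - [0,0,0,0,0,0,1]
    - [0,0,0,0,0,0,1]
    - [0,0,0,0,0,0,1]
    - [0,0,0,0,0,0,1]
    - [0,0,0,0,0,0,1]
    - [0,0,0,0,0,0,1]
    - [0,0,0,0,0,0,1]

```text
time: 14.23
position: [0.5215, 0.1634, 0.1489]
tcp_rot: [-0.0, 1.0, -0.003, 0.0]
force: [-0.3, 0.4, -5.0]
gripper_width: 0.0544
```

```bash
python3 - <<'E'
from bench import *
from h import *
c=read_camera("scene");t=read_camera("top");s=read_state();print(s["time"],s["position"],s["force"],s["dq"].round(4),s["gripper_width"])
cv2.imwrite("pics/e1.png",cv2.resize(c["color"],None,fx=1.4,fy=1.4));cv2.imwrite("pics/e2.png",t["color"])
# left jar
P=cloud(c);hsv=cv2.cvtColor(c["color"],cv2.COLOR_BGR2HSV)
m=np.zeros((420,560),bool);m[200:320,150:290]=1
lid=m&(abs(P[...,2]-.072)<.005)&(hsv[...,1]<60)
n,l,st,ce=cv2.connectedComponentsWithStats(lid.astype(np.uint8))
for i in range(1,n):
    if st[i,4]>60: print(ray(c,ce[i],.072)[0],st[i,4],np.median(P[l==i][:,2]))
E
```

```text
14.3333 [0.52146255 0.1634993  0.14884949] [ 0.18993527  0.50174129 -4.87237881] [ 0.0017  0.0006  0.0011  0.0008  0.0005 -0.0008] 0.05484491805020583
[ 0.53064203 -0.15600951  0.072     ] 363 0.07171460840265823
```

View pics/e1.png

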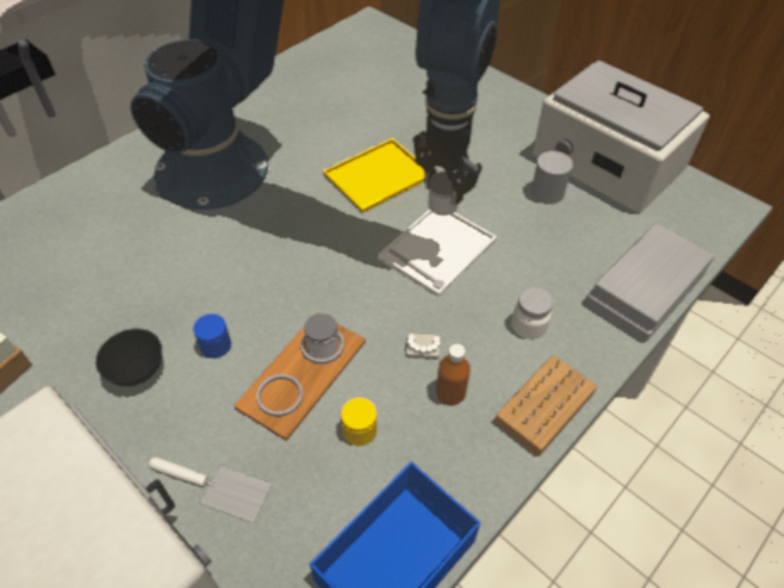

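View pics/e2.png

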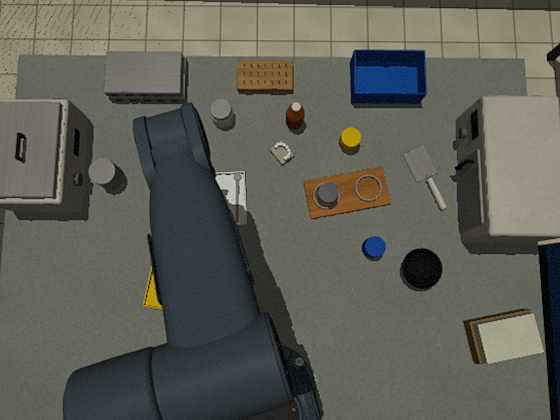

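The scene picture shows the heavy jar held upright over the white tray at (443,195). The left jar is in its ring at (322,335), the right ring is empty at (280,394), and nothing else has moved. The measured left lid centre is about 1 mm from the ring centre. Handing in.

```bash
python3 - <<'E'
from bench import *
hand_in();s=read_state();print(s["time"],s["position"],s["force"],s["gripper_width"])
E
```

```text
the job is handed in; nothing more can be done
the job is handed in; nothing more can be done
```

I lifted the left jar, which weighed about 1.3 N (0.13 kg), and set it back in its ring. I then lifted the right jar, which weighed about 5 N (0.5 kg). The right jar is the heavier, so I carried it straight to the white tray and handed in at about 14.3 s while holding it. No verdict was reported.

**Last checks before handing in:**
- **Heavy jar:** it was still and upright. Its underside was about 0.124 m above the table, roughly 12 cm above the tray floor, and within about 4 mm of the tray's middle.
- **Light jar:** it stood let go in the left ring, about 1 mm from the ring's centre. No bystander looked moved in either picture.

**Disagreements and gaps:**
- The measured tool position was up to about 3 mm off the commanded one.
- The scene camera's estimate of the tray was unusable, so the tray's middle comes from the top camera alone.
- The state read after handing in returned nothing more, so there is no check from the final second.

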